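# Lap the face of a clamped heat sink with a sprung hand tool

### The arm

A 7-joint arm with a two-finger parallel gripper is mounted at the origin on a cart in front of the work surface, level with it; the furniture and walls round the work are solid. World frame = base frame: x ahead of the robot, y to its left, z up, the work surface at z = 0. Lengths are in m, angles in rad, forces in N, time in s.
With the tool pointing down it reaches from about 0.4 to 0.85 m from the base axis. Payload 4.5 kg.
Tool frame: the origin (TCP) lies midway between the tips of the shut fingers; the grasp point (between the pads) lies 19 mm behind it; z points along the fingers, y is the direction in which the jaws open and shut (so a half turn about z gives the same grasp; the last joint's range is limited). The gripper opens to 88 mm and grips with 3 to 60 N. Pads are 18 mm wide; open, the fingers measure 123 mm over their backs; the gripper's body (75 mm by 187 mm) begins 45 mm behind the grasp point.
Start: joints at [-1.148, 0.689, -0.195, 1.565, 0.157, 0.902, -0.215], TCP at [0.237, 0.578, 0.239] pointing down, gripper open.
Joint ranges: [-3.01, 3.01], [-0.46, 2.08], [-1.47, 1.51], [0.13, 2.56], [-1, 4.14], [0.04, 2.09], [-2.66, 2.66]. Speed limits (rad/s): [2.57, 2.57, 3.14, 3.14, 3.14, 3.14, 3.14].

### API

Orientations are given as a unit quaternion [x, y, z, w].
In Python, from bench import manip gives the robot as it stands. The module is installed in compiled form; this text tells all that it offers.
- The arm moves only by the tool jog_arm, never from a script. Its argument "moves" is a list of rows, each a list of 3 entries, a list of its own where there are three numbers: the shift along the tool's x, y, z in m, then the turn, a rotation vector about the tool's x, y, z in rad, then the gripper's target within -1 to 1 (shut at 1, half-way at 0, fully open at -1). A call has exactly 10 rows; each row shifts and turns the pose as measured when the row begins, along the tool's axes as they then stand; what a row does not reach is not made up. A row lasts 1/8 s, in which the tool goes at most 62.5 mm and 10.7 degrees, less where a joint would pass 70% of its speed; a pose out of reach is approached as far as the arm can. A call is refused whole if a number of a shift passes 0.0625 or a number of a turn 0.188, either way. A call with a gripper value outside its range is refused whole. The fingers move at their own pace and stop on an object; "squeeze" is the grip in N (left out, the last holds). Time passes only in rows, so rows that do not move let the fingers close, or fill a call up. It gives the time, the measured TCP pose, the force and the opening at its end, in the units of the state.
- manip.sense(): the state, without advancing time (a new reading comes with each control period).
- manip.capture(name): name is "side" or "top" or "wrist"; returns the picture (400x640x3 uint8, red, green, blue); there is no depth.
- manip.get_calibration(name): a dict with "fovy" (degrees; the focal length in pixels is half the picture's height over the tangent of half this angle, whatever the lens; pixels are square), "cx", "cy" (the principal point, pixels), "k1" (the pictures are not rectified: a ray, as slopes to the right and down, at radius r is drawn at 1 + k1 r^2 times it, then the intrinsics apply), "R" (3x3) and "t" (3): a world point X has camera coordinates R X + t. Camera axes: x right, y down, z forward; pixel columns grow to the right and rows downward; lengths in m; the calibration is good to about 2 mm. A picture is of the moment at which its call begins: read the wrist's pose just before it. get_calibration takes no time and is no camera call; for the wrist camera it gives the pose at the moment of the call.
- manip.sign_off(): hands the job in, once; it reports no verdict.
Trained networks look in the newest picture that a camera, given by its name, has taken for a name from the list of things; names that differ only in an ending like _2 or _b are one class to them, and where a whole thing is asked for, a point or a joint stands for the part that bears it (a point fixed in the world has none). Each returns a list of dicts, best first, with "conf" (0 to 1); they miss things now and then, are a little off and sometimes report something else, mostly with a low value. They report only what shows in the picture. A call takes as long as a camera call.
- manip.recognise(query, camera): "box" ([left, top, right, bottom] in pixels, round what is visible of it).
- manip.landmark_of(query, camera): "position" ([column, row] in pixels: a listed point, or the origin of a listed thing).
The state is a dict: "clock": time; "joint_pos": joint angles; "qd": joint speeds; "joint_torque": joint torques, N m; "tool_pos": TCP position; "tool_rot": TCP orientation; "ft_force": force on the tool from outside, world axes, zero at the start; "torque": the same for the moment, N m; "gripper_width": finger opening in m.
Only numpy, scipy, OpenCV 4.12 (cv2) and the standard library are available. Lean on these libraries where they do the work, as an engineer would, in place of code of your own. Each camera call takes 0.05 s, during which the arm holds its last target. There are 200 camera calls.

### The job

Pull the drawer of the small cabinet fully open and take out the lapping tool. Set its sole flat on the sloping face of the heat sink with the tool's length along the heat sink's, at the robot's left end, press its springs part way in, and sweep it to the right end, flat and pressed all the way, neither lifting it nor bottoming the springs. Then stand the tool back on its sole in the drawer (leave the drawer open) and do not disturb the other things on the bench.

Things in the scene. Friction and masses are not known exactly. Their poses are not given: they have to be found in the camera images.
- drawer (a joint): The drawer of a low grey one-drawer bench cabinet (180 deep, 200 wide, 98 mm high). Value in m: 0 shut (at the start it may stand up to 12 mm open), 0.145 fully open; it slides towards the cabinet's front (the side with the handle) with about 2 N of friction and stays where it is left.
- cabinet: The fixed cabinet; origin at the centre of its underside, on the bench. Its -x axis points out of the front, the way the drawer opens, roughly towards the robot; z up.
- drawer_handle (a point): Middle of the straight steel handle bar: 10 mm thick, 100 mm long along the cabinet's y, 73 mm above the bench, 25 mm below the cabinet's top; bar centre 45 mm in front of the drawer's front panel (40 mm clear behind the bar). Moves with the drawer; axes as the cabinet's.
- drawer_floor (a point): Centre of the drawer's inner floor, 14 mm above the bench, moves with the drawer; axes as the cabinet's. The floor is 155 (x) by 166 mm (y); side and rear walls stand 50 mm above it, the front panel 76 mm. With the drawer fully open, the cabinet's roof (98 mm above the bench) begins at x = +67 mm here.
- lapping_tool: Lapping tool, 0.3 kg, at first standing on its sole in the drawer, grip about along the cabinet's y. Black grip bar 30 wide (x), 80 long (y), 30 mm high (z 36 to 66, middle z = 51 mm), on two spring pins over the sole (23 mm clear between). Origin (moves with the grip): centre of the sole's underside when unpressed, sinks below it by the amount pressed; z up to the grip.
- tool_sole (a joint): How far the tool's springs are pressed in, in m: 0 free, 0.014 solid (bottomed). The springs push with about 3 N at 0 and 0.6 N more per mm (7.2 N at 7 mm).
- sole_face (a point): Centre of the underside of the tool's sole, a flat aluminium plate with abrasive below, 50 mm (x) by 80 mm (y), 13 mm thick; axes as the tool's.
- heat_sink: Aluminium heat sink with fins below, clamped on a fixed dark steel sloping bench rest. Origin at the centre of its flat upper face, 98 mm above the bench. The face is 200 mm long along y (level, +y is the robot's left end) and 90 mm wide along x, which runs up the slope, away from the robot; z is square to the face and leans 32 degrees from vertical towards the robot. Nothing stands above the face.
- solder_reel: Bystander, loose: reel of wire standing on end, 62 mm diameter, 55 mm high; origin under its centre.
- cleaner_bottle: Bystander, loose: white squeeze bottle with a red spout, 52 mm diameter, 150 mm high; origin under its centre.
- tape_black: Bystander, loose: roll of black tape lying flat, 62 mm diameter, 18 mm high; origin under its centre.

How it is judged:
By the outcome, as a careful person would: the job done as asked, in the order asked, and still so for the second after the job is handed in, with the robot touching nothing.
It also fails if it takes over 64 s, if anything falls off the work surface, if the arm or the gripper's body presses on something with over 40 N, if the wrist force passes 120 N, or if a joint passes its speed limit or range.

## Working session

There is one attempt and no reset: what is moved stays moved. The work goes in short steps, Python scripts to look and compute and a tool call to move; the robot and the scene stay as the last step left them, time stands still between calls to the robot, and variables do not carry over. Pictures are saved under pics/ and viewed, about 8 in all and at most 12, crops included, and the job is handed in when it is done.

Besides the shell and the picture viewer there is one more tool, called after "Emit:" by a JSON object that holds its "api" and its "payload", one argument or row to a line. jog_arm: Moves the arm, as the interface text tells. Its arguments: {"type":"object","properties":{"moves":{"type":"array"},"squeeze":{"type":"number"}},"required":["moves"]}

```bash
mkdir -p pics; ls
cat > h.py <<'E'
import numpy as np, cv2
from bench import manip
from scipy.spatial.transform import Rotation as R
def cal(n):
    c=manip.get_calibration(n); f=200/np.tan(np.radians(c["fovy"])/2)
    return c,f,np.array(c["R"]),np.array(c["t"])
def ray(n,p,C=None):
    c,f,Rm,t=C or cal(n)
    d=np.array([(p[0]-c["cx"])/f,(p[1]-c["cy"])/f]); s=d.copy()
    for _ in range(20): s=d/(1+c["k1"]*(s@s))
    v=Rm.T@np.array([s[0],s[1],1]); return -Rm.T@t, v/np.linalg.norm(v)
def proj(n,X,C=None):
    c,f,Rm,t=C or cal(n); q=Rm@np.array(X)+t; s=q[:2]/q[2]; s=s*(1+c["k1"]*(s@s))
    return s*f+[c["cx"],c["cy"]]
def atz(n,p,z,C=None):
    o,v=ray(n,p,C); return o+v*(z-o[2])/v[2]
def tri(rays):
    A=sum(np.eye(3)-np.outer(v,v) for o,v in rays); b=sum((np.eye(3)-np.outer(v,v))@o for o,v in rays)
    X=np.linalg.solve(A,b); return X,[np.linalg.norm(np.cross(X-o,v)) for o,v in rays]
def shot(n,name):
    C=cal(n); im=manip.capture(n); cv2.imwrite(f"pics/{name}.png",cv2.cvtColor(im,cv2.COLOR_RGB2BGR)); return im,C
E
python3 - <<'E'
from h import *
np.set_printoptions(precision=4,suppress=True)
ims=[]
for n in("side","top","wrist"):
    im,C=shot(n,n+"0"); ims.append(im)
    print(n,"cam at",-C[2].T@C[3],"fwd",C[2][2])
names=["drawer_handle","drawer_floor","cabinet","lapping_tool","sole_face","heat_sink","solder_reel","cleaner_bottle","tape_black"]
for q in names:
    rs=[]
    for n in("side","top","wrist"):
        l=manip.landmark_of(q,n)[:1]
        for d in l: print(q,n,np.round(d["position"],1),round(d["conf"],2)); 
        if l and l[0]["conf"]>.4: rs.append(ray(n,l[0]["position"]))
    if len(rs)>1: print("   ",*tri(rs))
print(manip.sense())
a=np.hstack(ims[:2]);cv2.imwrite("pics/a.png",cv2.cvtColor(np.vstack(ims[:2])[:, :],cv2.COLOR_RGB2BGR))
E
```

```text
pics
side cam at [ 0.1575 -0.6107  0.5422] fwd [ 0.4174  0.79   -0.4491]
top cam at [0.4197 0.1764 1.1961] fwd [ 0.1615  0.0009 -0.9869]
wrist cam at [0.1599 0.6095 0.3838] fwd [ 0.293  -0.1224 -0.9483]
drawer_handle side [373.1 247.8] 0.58
drawer_handle top [421.9 222. ] 0.8
    [ 0.5624 -0.0624  0.0647] [np.float64(0.0064974837983611845), np.float64(0.006497483798361036)]
drawer_floor side [428.2 259. ] 0.87
cabinet side [432.6 261.6] 0.7
cabinet top [431.3 168.8] 0.75
    [ 0.7051 -0.1031  0.0002] [np.float64(0.004413966364487565), np.float64(0.00441396636448757)]
lapping_tool side [413.1 255.6] 0.65
sole_face side [415.7 254.2] 0.52
heat_sink side [256.1 184. ] 0.83
heat_sink top [268.1 272.3] 0.71
    [0.4374 0.2983 0.1029] [np.float64(0.0010192559808351947), np.float64(0.0010192559808352509)]
solder_reel side [288.8 181.4] 0.48
solder_reel top [220. 207.] 0.65
    [0.594  0.432  0.0194] [np.float64(0.0034391401427518314), np.float64(0.0034391401427516293)]
cleaner_bottle side [352.1 199.8] 0.85
cleaner_bottle top [302.6 158.8] 0.63
    [0.7158 0.2314 0.0099] [np.float64(0.008186109713409719), np.float64(0.008186109713410043)]
tape_black side [361.8 223.9] 0.65
tape_black top [349.4 181.5] 0.75
    [0.6633 0.1106 0.0042] [np.float64(0.003258483104953862), np.float64(0.0032584831049541274)]
{'clock': 1.5, 'joint_pos': array([-1.1482,  0.6891, -0.1946,  1.5653,  0.1573,  0.9025, -0.2151]), 'qd': array([-0.0017, -0.0002,  0.0014,  0.0003,  0.002 , -0.0008,  0.002 ]), 'joint_torque': array([ -0.0001, -52.7487,  -1.2671, -15.3743,  -0.0519,  -0.0007,
         0.    ]), 'tool_pos': array([0.2369, 0.5784, 0.2388]), 'tool_rot': array([0.1932, 0.9812, 0.    , 0.    ]), 'ft_force': array([ 0.5109,  1.2883, -0.4089]), 'torque': array([0.0224, 0.017 , 0.0181]), 'gripper_width': 0.08803599017614552}
```

View pics/top0.png

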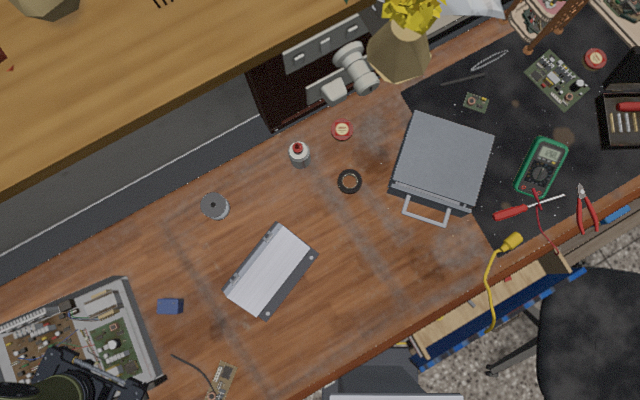

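View pics/side0.png

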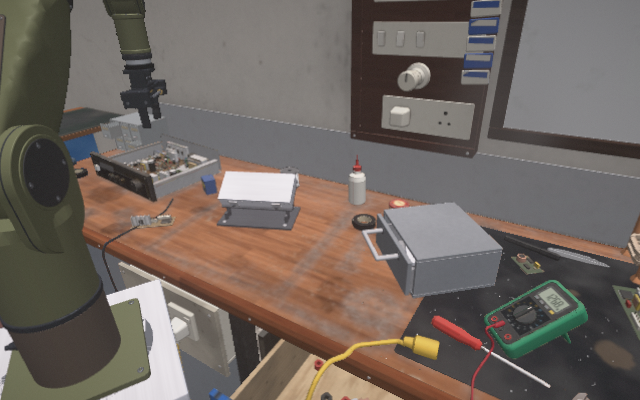

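Run:
```python
import cv2,numpy as np
im=cv2.imread("pics/top0.png")
a=cv2.resize(im[100:235,380:505],None,fx=4,fy=4,interpolation=cv2.INTER_CUBIC)
b=cv2.resize(im[210:330,210:325],None,fx=4,fy=4,interpolation=cv2.INTER_CUBIC)
o=np.zeros((540,800,3),np.uint8);s=0.83
a=cv2.resize(im[100:235,385:505],None,fx=3.3,fy=3.3,interpolation=cv2.INTER_CUBIC)
b=cv2.resize(im[215:330,215:325],None,fx=3.3,fy=3.3,interpolation=cv2.INTER_CUBIC)
o[:a.shape[0],:a.shape[1]]=a;o[:b.shape[0],400:400+b.shape[1]]=b
for k in range(10,120,10):
    i=int(k*3.3)
    for x0 in(0,400):
        cv2.line(o,(x0+i,0),(x0+i,8),(0,255,255),1); cv2.line(o,(x0,i),(x0+8,i),(0,255,255),1)
cv2.imwrite("pics/c.png",o[:450])
```

```text
(no output)
```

View pics/c.png

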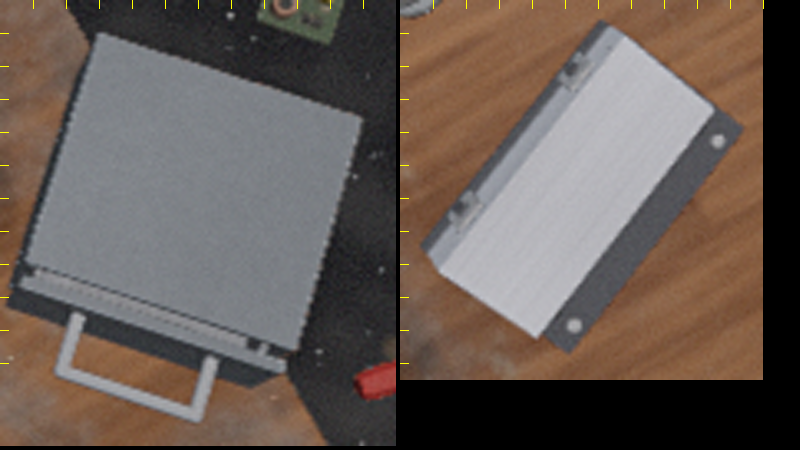

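```bash
cat > poses.py <<'E'
from h import *
from scipy.optimize import least_squares
np.set_printoptions(precision=4,suppress=True)
C=cal("top")
def Rh(yaw,tilt): return R.from_euler("z",yaw)*R.from_euler("y",-tilt)
E
python3 - <<'E'
from poses import *
t=np.radians(32)
loc=np.array([[.045,-.1,0],[-.045,-.1,0],[-.045,.1,0],[.045,.1,0]])
px=np.array([[283.2,226.2],[310.5,248.3],[256.8,317.4],[227.1,296.8]])
f=lambda p:np.concatenate([proj("top",Rh(p[2],t).apply(l)+[p[0],p[1],p[3]],C)-q for l,q in zip(loc,px)])
r=least_squares(lambda p:np.append(f(p),(p[3]-.098)*1000),[.44,.3,-.6,.098]);print("sink",r.x,np.degrees(r.x[2]),r.fun)
loc=np.array([[.09,.1,.098],[.09,-.1,.098],[-.09,-.1,.098],[-.09,.1,.098]])
px=np.array([[414.4,110],[494.4,135.8],[475,206],[393.5,180.3]])
f=lambda p:np.concatenate([proj("top",Rh(p[2],0).apply(l)+[p[0],p[1],0],C)-q for l,q in zip(loc,px)])
r=least_squares(f,[.7,-.1,-.3]);print("cab",r.x,np.degrees(r.x[2]),r.fun)
a=atz("top",[403.2,212.7],.073,C);b=atz("top",[445,226.7],.073,C);print(a,b,(a+b)/2,np.linalg.norm(a-b))
c=R.from_euler("z",r.x[2]);h=c.inv().apply((a+b)/2-[*r.x[:2],0]);print("handle in cab",h)
E
```

```text
sink [0.4372 0.295  0.9148 0.0979] 52.41152727326416 [ 0.2893 -0.3956  0.236  -0.1962 -0.1656  0.0801 -0.3477  0.4741 -0.0636]
cab [ 0.7057 -0.1095 -0.3106] -17.796359091829775 [-0.1053  0.1533  0.5359 -0.5289  0.3325  0.4518 -0.7532 -0.1218]
[ 0.5776 -0.0137  0.073 ] [ 0.5448 -0.1114  0.073 ] [ 0.5612 -0.0626  0.073 ] 0.10305748289219804
handle in cab [-0.1519  0.0005  0.073 ]
```

```bash
cat >> poses.py <<'E'
S=np.array([.4372,.295,.098]); SY=.9148; RS=Rh(SY,np.radians(32))   # sink frame
CB=np.array([.7057,-.1095,0]); CY=-.3106; RC=Rh(CY,0)
flip=R.from_matrix([[0,1,0],[1,0,0],[0,0,-1]])  # tool y-> frame x, tool z -> -frame z
def grot(F,sign=1): return F*flip*R.from_euler("z",0 if sign>0 else np.pi)
def plan(pos,rot,n,g,pad=10):
    s=manip.sense(); p0=np.array(s["tool_pos"]); r0=R.from_quat(s["tool_rot"])
    d=rot*r0.inv(); rv=d.as_rotvec(); print("dist",np.linalg.norm(pos-p0),"ang",np.degrees(np.linalg.norm(rv)))
    P,Q=p0,r0
    for k in range(1,n+1):
        P2=p0+(pos-p0)*k/n; Q2=R.from_rotvec(rv*k/n)*r0
        a=Q.inv().apply(P2-P); b=(Q.inv()*Q2).as_rotvec()
        print("[[%.4f,%.4f,%.4f],[%.4f,%.4f,%.4f],%g],"%(*(a+0.),*b,g)); P,Q=P2,Q2
def st():
    s=manip.sense(); print("t",s["clock"],"p",s["tool_pos"],"F",s["ft_force"],"T",s["torque"],"w",s["gripper_width"]); print("q",s["joint_pos"]); return s
E
python3 - <<'E'
from poses import *
for sg in (1,-1): plan(np.array([.561,-.063,.2]),grot(RC,sg),14 if sg<0 else 14,0)
E
```

```text
dist 0.7196387295289282 ang 85.51940964698547
[[-0.0388,-0.0336,0.0028],[0.0000,-0.0000,0.1066],0],
[[-0.0421,-0.0293,0.0028],[0.0000,-0.0000,0.1066],0],
[[-0.0450,-0.0246,0.0028],[0.0000,-0.0000,0.1066],0],
[[-0.0474,-0.0197,0.0028],[0.0000,-0.0000,0.1066],0],
[[-0.0492,-0.0146,0.0028],[0.0000,-0.0000,0.1066],0],
[[-0.0505,-0.0092,0.0028],[0.0000,-0.0000,0.1066],0],
[[-0.0512,-0.0038,0.0028],[0.0000,-0.0000,0.1066],0],
[[-0.0513,0.0017,0.0028],[0.0000,-0.0000,0.1066],0],
[[-0.0508,0.0071,0.0028],[0.0000,-0.0000,0.1066],0],
[[-0.0498,0.0125,0.0028],[0.0000,-0.0000,0.1066],0],
[[-0.0482,0.0177,0.0028],[0.0000,-0.0000,0.1066],0],
[[-0.0460,0.0227,0.0028],[0.0000,-0.0000,0.1066],0],
[[-0.0433,0.0275,0.0028],[0.0000,-0.0000,0.1066],0],
[[-0.0402,0.0319,0.0028],[0.0000,-0.0000,0.1066],0],
dist 0.7196387295289282 ang 94.48059049824411
[[-0.0388,-0.0336,0.0028],[0.0000,0.0000,-0.1178],0],
[[-0.0346,-0.0379,0.0028],[0.0000,0.0000,-0.1178],0],
[[-0.0299,-0.0417,0.0028],[0.0000,0.0000,-0.1178],0],
[[-0.0248,-0.0450,0.0028],[0.0000,0.0000,-0.1178],0],
[[-0.0193,-0.0476,0.0028],[0.0000,0.0000,-0.1178],0],
[[-0.0136,-0.0495,0.0028],[0.0000,0.0000,-0.1178],0],
[[-0.0077,-0.0508,0.0028],[0.0000,0.0000,-0.1178],0],
[[-0.0017,-0.0513,0.0028],[0.0000,0.0000,-0.1178],0],
[[0.0044,-0.0511,0.0028],[0.0000,0.0000,-0.1178],0],
[[0.0104,-0.0503,0.0028],[0.0000,0.0000,-0.1178],0],
[[0.0162,-0.0487,0.0028],[0.0000,0.0000,-0.1178],0],
[[0.0218,-0.0465,0.0028],[0.0000,0.0000,-0.1178],0],
[[0.0271,-0.0436,0.0028],[0.0000,0.0000,-0.1178],0],
[[0.0321,-0.0401,0.0028],[0.0000,0.0000,-0.1178],0],
```

Emit:
{"api": "jog_arm", "payload": {
  "moves": [
    [[-0.039,-0.034,0.001],[0,0,0.107],0],
    [[-0.042,-0.029,0.001],[0,0,0.107],0],
    [[-0.045,-0.025,0.001],[0,0,0.107],0],
    [[-0.047,-0.02,0.001],[0,0,0.107],0],
    [[-0.049,-0.015,0.001],[0,0,0.107],0],
    [[-0.05,-0.009,0.001],[0,0,0.107],0],
    [[-0.051,-0.004,0.003],[0,0,0.107],0],
    [[-0.051,0.002,0.003],[0,0,0.107],0],
    [[-0.051,0.007,0.003],[0,0,0.107],0],
    [[-0.05,0.012,0.003],[0,0,0.107],0]
  ]
}}

```text
clock: 2.75
tool_pos: [0.4663, 0.1104, 0.2195]
tool_rot: [0.676, 0.737, 0.005, -0.002]
ft_force: [0.8, 0.6, -0.3]
gripper_width: 0.0443
```

Run:
```python
from poses import *
st(); plan(np.array([.561,-.063,.16]),grot(RC,1),8,0)
```

```text
t 2.75 p [0.4663 0.1104 0.2195] F [ 0.822   0.6247 -0.3305] T [-0.0969  0.0425  0.0318] w 0.04431514033111627
q [-0.3485  0.5303  0.0387  2.0295 -0.0506  0.575  -0.1864]
dist 0.2063331041123868 ang 22.7572941150877
[[-0.0227,0.0099,0.0073],[0.0005,-0.0013,0.0496],0],
[[-0.0222,0.0110,0.0073],[0.0005,-0.0013,0.0496],0],
[[-0.0216,0.0121,0.0073],[0.0005,-0.0013,0.0496],0],
[[-0.0209,0.0131,0.0073],[0.0005,-0.0013,0.0496],0],
[[-0.0203,0.0142,0.0074],[0.0005,-0.0013,0.0496],0],
[[-0.0195,0.0152,0.0074],[0.0005,-0.0013,0.0496],0],
[[-0.0187,0.0161,0.0074],[0.0005,-0.0013,0.0496],0],
[[-0.0179,0.0170,0.0074],[0.0005,-0.0013,0.0496],0],
```

Emit:
{"api": "jog_arm", "payload": {
  "moves": [
    [[-0.023,0.01,0.007],[0,-0.001,0.05],0],
    [[-0.022,0.011,0.007],[0,-0.001,0.05],0],
    [[-0.022,0.012,0.007],[0,-0.001,0.05],0],
    [[-0.021,0.013,0.007],[0,-0.001,0.05],0],
    [[-0.02,0.014,0.007],[0,-0.001,0.05],0],
    [[-0.02,0.015,0.007],[0,-0.001,0.05],0],
    [[-0.019,0.016,0.007],[0,-0.001,0.05],0],
    [[-0.018,0.017,0.007],[0,-0.001,0.05],0],
    [[-0.008,0.006,0.004],[0,0,0.02],0],
    [[0,0,0],[0,0,0],0]
  ]
}}

```text
clock: 4.0
tool_pos: [0.568, -0.0863, 0.1576]
tool_rot: [0.822, 0.57, 0.004, 0.002]
ft_force: [-0.9, -0.5, 0.1]
gripper_width: 0.0439
```

Run:
```python
from poses import *
st(); im,Cw=shot("wrist","w1")
l=manip.landmark_of("drawer_handle","wrist")[:2];print(l)
for d in l: print(atz("wrist",d["position"],.073,Cw))
b=manip.recognise("drawer_handle","wrist")[:1];print(b)
for e in(-.05,0,.05): print(proj("wrist",np.array([.5612,-.0626,.073])+RC.apply([0,e,0]),Cw))
plan(np.array([.561,-.063,.16]),grot(RC,1),1,0)
```

```text
t 4.0 p [ 0.568  -0.0863  0.1576] F [-0.9263 -0.4735  0.1093] T [-0.0395  0.1075  0.0468] w 0.04393620940723561
q [ 0.0038  0.7323  0.1162  1.8158 -0.1432  0.5931 -0.1495]
[{'position': [303.7, 173.9], 'conf': 0.96}]
[ 0.5632 -0.0592  0.073 ]
[{'box': [292.7, 13.0, 402.1, 303.8], 'conf': 0.66}]
[307.374  243.4491]
[302.8631 179.2198]
[297.8543 106.3245]
dist 0.022710795494414623 ang 2.6318881442398623
[[0.0178,-0.0140,-0.0019],[0.0079,-0.0053,-0.0449],0],
```

View pics/w1.png

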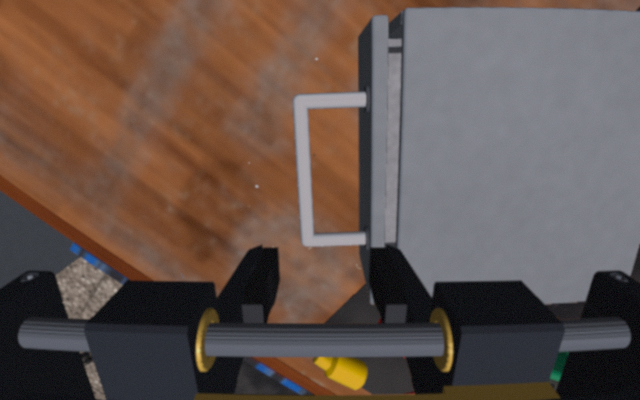

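Run:
```python
from poses import *
plan(np.array([.562,-.060,.115]),grot(RC,1),3,0)
```

```text
dist 0.04994206597955624 ang 2.6318881442398623
[[0.0069,-0.0048,0.0144],[0.0026,-0.0018,-0.0150],0],
[[0.0070,-0.0047,0.0144],[0.0026,-0.0018,-0.0150],0],
[[0.0071,-0.0045,0.0144],[0.0026,-0.0018,-0.0150],0],
```

Emit:
{"api": "jog_arm", "payload": {
  "moves": [
    [[0.007,-0.005,0.008],[0.003,-0.002,-0.015],0],
    [[0.007,-0.005,0.014],[0.003,-0.002,-0.015],0],
    [[0.007,-0.0045,0.014],[0.003,-0.002,-0.015],0],
    [[0.004,-0.001,0.016],[0,0,0],0],
    [[0,0,0.016],[0,0,0],0],
    [[0,0,0.016],[0,0,0],0],
    [[0,0,0.015],[0,0,0],0],
    [[0,0,0.003],[0,0,0],0],
    [[0,0,0],[0,0,0],1],
    [[0,0,0],[0,0,0],1]
  ],
  "squeeze": 25
}}

```text
clock: 5.4
tool_pos: [0.5603, -0.0513, 0.0483]
tool_rot: [0.806, 0.592, -0.001, -0.001]
ft_force: [0.0, -0.2, 0.8]
gripper_width: 0.0262
```

Run:
```python
from poses import *
st(); plan(np.array([.562,-.060,.055]),grot(RC,1),1,0)
```

```text
t 5.4 p [ 0.5603 -0.0513  0.0483] F [ 0.0472 -0.1552  0.7705] T [-0.0765  0.1402 -0.0195] w 0.026222647106064804
q [-0.0299  0.9027  0.0682  1.8865 -0.1543  0.361  -0.1468]
dist 0.011146329646218442 ang 0.43537141201756324
[[-0.0078,0.0042,-0.0067],[-0.0036,0.0003,0.0067],0],
```

Emit:
{"api": "jog_arm", "payload": {
  "moves": [
    [[0,0,-0.003],[0,0,0],1],
    [[0,0,0],[0,0,0],1],
    [[0,0,0],[0,0,0],1],
    [[0,-0.01,0],[0,0,0],1],
    [[0,-0.02,0],[0,0,0],1],
    [[0,-0.02,0],[0,0,0],1],
    [[0,-0.02,0],[0,0,0],1],
    [[0,-0.02,0],[0,0,0],1],
    [[0,-0.02,0],[0,0,0],1],
    [[0,-0.02,0],[0,0,0],1]
  ]
}}

```text
clock: 6.65
tool_pos: [0.4394, -0.0107, 0.053]
tool_rot: [0.806, 0.592, 0.002, 0.002]
ft_force: [8.4, -1.5, -38.4]
gripper_width: 0.008
```

Run:
```python
from poses import *
s=st(); print(RC.inv().apply(s["tool_pos"]-CB)); plan(s["tool_pos"],grot(RC,1),1,0)
```

```text
t 6.65 p [ 0.4394 -0.0107  0.053 ] F [  8.3528  -1.4825 -38.356 ] T [-0.1133 -1.4285 -0.1075] w 0.007965686268674235
q [-0.0898  0.8396  0.0146  2.2559 -0.2535  0.0422 -0.1313]
[-0.2838  0.0127  0.053 ]
dist 0.0 ang 0.4671635983110124
[[0.0000,0.0000,0.0000],[0.0051,-0.0017,0.0062],0],
```

Emit:
{"api": "jog_arm", "payload": {
  "moves": [
    [[0,0,0],[0,0,0],1],
    [[0,0,0.001],[0.03,0,0],1],
    [[0,-0.002,0],[0.03,0,0],1],
    [[0,-0.002,0],[0.03,0,0],1],
    [[0,-0.004,0],[0.02,0,0],1],
    [[0,-0.005,0],[0,0,0],1],
    [[0,-0.005,0],[0,0,0],1],
    [[0,-0.004,0],[0,0,0],1],
    [[0,-0.003,0],[0,0,0],1],
    [[0,0,0],[0,0,0],1]
  ]
}}

```text
clock: 7.9
tool_pos: [0.4336, -0.0087, 0.0529]
tool_rot: [0.808, 0.589, -0.017, -0.026]
ft_force: [1.1, 1.1, -4.2]
gripper_width: 0.0082
```

Run:
```python
from poses import *
s=st(); r=R.from_quat(s["tool_rot"]); print("cab grasp",RC.inv().apply(s["tool_pos"]-.019*r.apply([0,0,1])-CB),r.apply([0,0,1]))
im,Cw=shot("top","t2")
l=manip.landmark_of("drawer_handle","top")[:2];print(l)
for n in("lapping_tool","drawer_floor","sole_face"):
  for d in manip.landmark_of(n,"top")[:1]: print(n,d)
```

```text
t 7.9 p [ 0.4336 -0.0087  0.0529] F [ 1.1283  1.0735 -4.2314] T [-0.0704 -0.103  -0.0697] w 0.008172786169571754
q [-0.0828  0.8438  0.0257  2.2126 -0.3039  0.1487 -0.0744]
cab grasp [-0.2887  0.0127  0.0719] [-0.0581  0.0214 -0.9981]
[]
lapping_tool {'position': [409.5, 229.5], 'conf': 0.77}
drawer_floor {'position': [418.7, 225.5], 'conf': 0.9}
sole_face {'position': [301.1, 159.3], 'conf': 0.62}
```

View pics/t2.png

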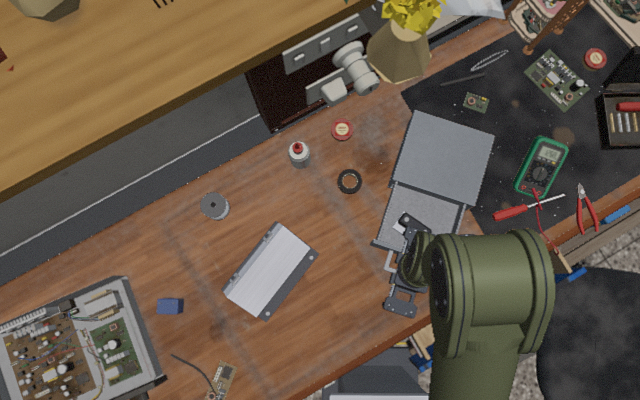

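Emit:
{"api": "jog_arm", "payload": {
  "moves": [
    [[0,-0.004,0],[0.02,0,0],1],
    [[0,-0.005,0],[0.02,0,0],1],
    [[0,-0.006,0],[0.01,0,0],1],
    [[0,-0.006,0],[0,0,0],1],
    [[0,-0.006,0],[0,0,0],1],
    [[0,-0.006,0],[0,0,0],1],
    [[0,-0.006,0],[0,0,0],1],
    [[0,-0.006,0],[0,0,0],1],
    [[0,-0.007,0],[0,0,0],1],
    [[0,-0.007,0],[0,0,0],1]
  ]
}}

```text
clock: 9.4
tool_pos: [0.4345, -0.0088, 0.0532]
tool_rot: [0.814, 0.581, 0.002, -0.003]
ft_force: [21.1, -11.2, -39.9]
gripper_width: 0.0087
```

Run:
```python
from poses import *
s=st(); r=R.from_quat(s["tool_rot"]); print("cab grasp",RC.inv().apply(s["tool_pos"]-.019*r.apply([0,0,1])-CB),r.apply([0,0,1]),"Fcab",RC.inv().apply(s["ft_force"]))
```

```text
t 9.4 p [ 0.4345 -0.0088  0.0532] F [ 21.0902 -11.2422 -39.8683] T [-2.3553 -3.8371  0.0199] w 0.008689951459679185
q [-0.0862  0.8384  0.0103  2.2639 -0.3739  0.0423 -0.0377]
cab grasp [-0.2889  0.0128  0.0722] [-0.0007  0.0078 -1.    ] Fcab [ 23.517   -4.2585 -39.8683]
```

Emit:
{"api": "jog_arm", "payload": {
  "moves": [
    [[0,0.001,0.001],[0,0,0],1],
    [[0,0,0],[0,0,0],0.1],
    [[0,0,0],[0,0,0],0.1],
    [[0,0,0],[0,0,0],0.1],
    [[0,0,-0.02],[0,0,0],0.1],
    [[0,0,-0.03],[0,0,0],0.1],
    [[0,0,-0.04],[0,0,0],0.1],
    [[0,0.02,-0.03],[0,0,0],0],
    [[0,0.04,-0.02],[0,0,0],0],
    [[0,0.04,-0.01],[0,0,0],0]
  ]
}}

```text
clock: 10.65
tool_pos: [0.5218, -0.0401, 0.2052]
tool_rot: [0.813, 0.583, -0.005, -0.013]
ft_force: [-0.0, -0.3, -1.1]
gripper_width: 0.0441
```

Run:
```python
from poses import *
s=st(); im,Cw=shot("wrist","w3"); manip.capture("top")
for n in("lapping_tool","drawer_floor","sole_face","drawer_handle"):
  for d in manip.landmark_of(n,"wrist")[:1]: print(n,d,RC.inv().apply(atz("wrist",d["position"],.073 if "handle" in n else .014,Cw)-CB))
print(manip.recognise("lapping_tool","wrist")[:1])
for x in range(-20,-10): pass
```

```text
t 10.65 p [ 0.5218 -0.0401  0.2052] F [-0.0392 -0.3261 -1.139 ] T [-0.0745  0.0817  0.0529] w 0.04410255954535322
q [-0.1794  0.6327  0.291   1.9    -0.2961  0.6753 -0.0311]
lapping_tool {'position': [351.0, 167.8], 'conf': 0.86} [-0.1742  0.0129  0.014 ]
drawer_floor {'position': [366.9, 178.2], 'conf': 0.89} [-0.1578  0.0018  0.014 ]
drawer_handle {'position': [222.0, 192.4], 'conf': 0.75} [-0.2894  0.006   0.073 ]
[{'box': [315.8, 117.5, 391.0, 226.7], 'conf': 0.74}]
```

View pics/w3.png

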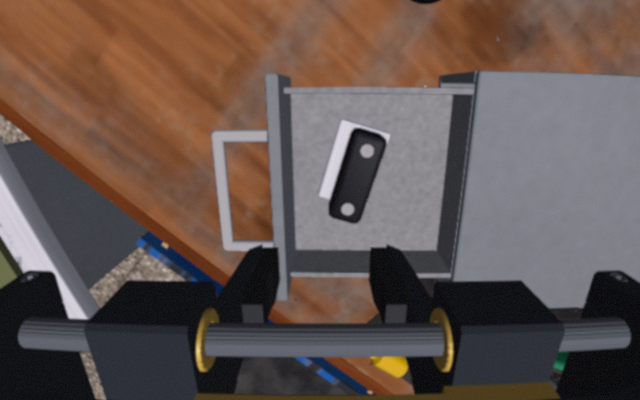

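Run:
```python
from poses import *
# wrist has not moved since w3
a=atz("wrist",[367,151],.08);b=atz("wrist",[348,209],.08);d=a-b
print("screws",a,b,np.linalg.norm(d),"yaw of y",np.degrees(np.arctan2(d[1],d[0])))
c=[atz("wrist",p,.08) for p in([350,129],[386,137],[361,222],[330,213])];m=sum(c)/4
e1=c[0]+c[1]-c[2]-c[3]; print("corners mid",m,"len",np.linalg.norm(e1)/2,"w",np.linalg.norm(c[0]-c[1]),np.linalg.norm(c[2]-c[3]),"yaw",np.degrees(np.arctan2(e1[1],e1[0])))
s=[atz("wrist",p,.027) for p in([344,121],[389,134],[320,196])];print("sole",s, np.linalg.norm(s[0]-s[1]),np.linalg.norm(s[0]-s[2]))
l=atz("wrist",[351,167.8],.014);print(l)
l=s[1]-s[2];print("sole mid",(s[1]+s[2])/2)
```

```text
screws [ 0.5587 -0.018   0.08  ] [ 0.5294 -0.0603  0.08  ] 0.05148124814119674 yaw of y 55.329274414119524
corners mid [ 0.5443 -0.0358  0.08  ] len 0.07341507951672527 w 0.02917993668387579 0.027731914934604415 yaw 58.39481346646518
sole [array([0.5482, 0.0051, 0.027 ]), array([ 0.5847, -0.0198,  0.027 ]), array([ 0.503 , -0.0575,  0.027 ])] 0.04419969919589371 0.0772689148904572
[ 0.5406 -0.0428  0.014 ]
sole mid [ 0.5439 -0.0387  0.027 ]
```

Run:
```python
from poses import *
RT=Rh(np.radians(-34),0)
plan(np.array([.544,-.038,.115]),grot(RT,1),5,-.27)
```

```text
dist 0.0915080143876624 ang 15.355517621630677
[[0.0018,0.0051,0.0175],[-0.0061,-0.0003,0.0532],-0.27],
[[0.0020,0.0049,0.0175],[-0.0061,-0.0003,0.0532],-0.27],
[[0.0023,0.0047,0.0175],[-0.0061,-0.0003,0.0532],-0.27],
[[0.0026,0.0044,0.0176],[-0.0061,-0.0003,0.0532],-0.27],
[[0.0028,0.0042,0.0176],[-0.0061,-0.0003,0.0532],-0.27],
```

Emit:
{"api": "jog_arm", "payload": {
  "moves": [
    [[0.002,0.005,0.012],[-0.006,0,0.055],-0.3],
    [[0.002,0.005,0.014],[-0.006,0,0.055],-0.3],
    [[0.002,0.005,0.014],[-0.006,0,0.055],-0.3],
    [[0.003,0.004,0.014],[-0.006,0,0.055],-0.3],
    [[0.003,0.004,0.014],[-0.006,0,0.055],-0.3],
    [[0,0,0.006],[0,0,0.01],-0.3],
    [[0,0,0],[0,0,0],-0.3],
    [[0,0,0],[0,0,0],-0.3],
    [[0,0,0],[0,0,0],-0.3],
    [[0,0,0],[0,0,0],-0.3]
  ]
}}

```text
clock: 12.25
tool_pos: [0.5438, -0.0369, 0.1224]
tool_rot: [0.892, 0.452, -0.001, -0.001]
ft_force: [0.3, -0.5, 0.1]
gripper_width: 0.0575
```

Run:
```python
from poses import *
RT=Rh(np.radians(-34),0); st(); im,Cw=shot("wrist","w4")
for n in("lapping_tool","sole_face"):
  for d in manip.landmark_of(n,"wrist")[:1]: print(n,d,atz("wrist",d["position"],.014,Cw))
plan(np.array([.544,-.038,.049]),grot(RT,1),5,-.27)
```

```text
t 12.25 p [ 0.5438 -0.0369  0.1224] F [ 0.3355 -0.5045  0.1463] T [-0.0538  0.0965  0.0094] w 0.05752005435412633
q [-0.1944  0.7857  0.3036  1.9223 -0.4551  0.5031 -0.2029]
lapping_tool {'position': [329.4, 197.1], 'conf': 0.96} [ 0.5456 -0.0407  0.014 ]
dist 0.0732073024333005 ang 2.208213451223538
[[-0.0001,0.0002,0.0146],[-0.0004,0.0002,-0.0077],-0.27],
[[-0.0001,0.0002,0.0146],[-0.0004,0.0002,-0.0077],-0.27],
[[-0.0001,0.0002,0.0146],[-0.0004,0.0002,-0.0077],-0.27],
[[-0.0001,0.0002,0.0146],[-0.0004,0.0002,-0.0077],-0.27],
[[-0.0002,0.0002,0.0146],[-0.0004,0.0002,-0.0077],-0.27],
```

View pics/w4.png

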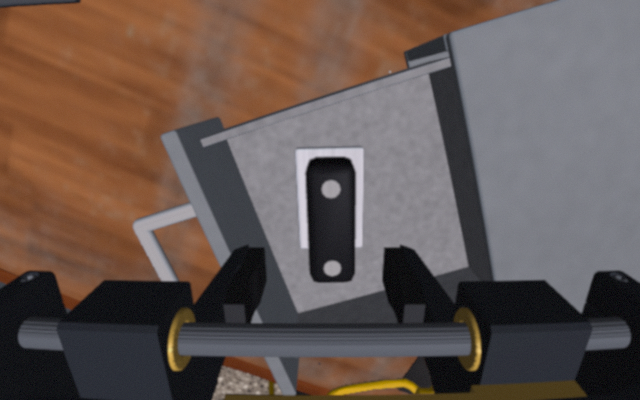

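Run:
```python
from poses import *
a=atz("wrist",[331,189],.08);b=atz("wrist",[332,268],.08);print((a+b)/2,np.linalg.norm(a-b),np.degrees(np.arctan2(*(a-b)[[1,0]])))
s=manip.sense();r=R.from_quat(s["tool_rot"]);print("jaw y yaw",np.degrees(np.arctan2(*r.apply([0,1,0])[[1,0]])), r.inv().apply((a+b)/2-s["tool_pos"]))
c=[atz("wrist",p,.027) for p in([296,148],[363,148])];print(np.degrees(np.arctan2(*(c[0]-c[1])[[1,0]])))
```

```text
[ 0.5464 -0.0401  0.08  ] 0.05215246177099085 54.85876988471644
jaw y yaw -36.20417057217841 [-0.001   0.0042  0.0422]
143.8120226899776
```

Emit:
{"api": "jog_arm", "payload": {
  "moves": [
    [[-0.001,0.001,0.012],[0,0,0],-0.3],
    [[0,0.001,0.014],[0,0,0],-0.3],
    [[0,0.0005,0.014],[0,0,0],-0.3],
    [[0,0,0.012],[0,0,0],-0.3],
    [[0,0,0.008],[0,0,0],-0.3],
    [[0,0,0.004],[0,0,0],-0.3],
    [[0,0,0],[0,0,0],-0.3],
    [[0,0,0],[0,0,0],1],
    [[0,0,0],[0,0,0],1],
    [[0,0,0],[0,0,0],1]
  ],
  "squeeze": 45
}}

```text
clock: 13.65
tool_pos: [0.5455, -0.0396, 0.0535]
tool_rot: [0.892, 0.452, -0.001, -0.0]
ft_force: [0.8, -0.3, -2.3]
gripper_width: 0.0295
```

Run:
```python
from poses import *
st()
```

```text
t 13.65 p [ 0.5455 -0.0396  0.0535] F [ 0.829  -0.2779 -2.2711] T [-0.0917  0.0312 -0.0922] w 0.029506504151997723
q [-0.1384  0.8977  0.2169  1.9397 -0.5008  0.3582 -0.16  ]
```

```bash
cat >> poses.py <<'E'
GF=grot(RS,-1)                       # final orientation on sink
GA=R.from_euler("z",-np.pi)*GF       # pre-flip
W=np.array([.42,.2,.42]); dA=GA.apply([0,0,1]); PA=W+.22*dA
E
python3 - <<'E'
from poses import *
s=manip.sense()
print(PA,dA,GF.apply([0,0,1]),GF.apply([0,1,0]))
_o=manip.sense
manip.sense=lambda: {**_o(),"tool_pos":np.array([.5455,-.0396,.20])}
plan(PA,GA,10,1)
E
```

```text
[0.3489 0.1076 0.2334] [-0.3232 -0.4199 -0.848 ] [ 0.3232  0.4199 -0.848 ] [-0.5173 -0.672  -0.5299]
dist 0.24788125807576233 ang 93.05957645752484
[[0.0003,-0.0246,-0.0033],[0.0440,-0.0431,-0.1503],1],
[[0.0038,-0.0244,-0.0023],[0.0440,-0.0431,-0.1503],1],
[[0.0074,-0.0236,-0.0015],[0.0440,-0.0431,-0.1503],1],
[[0.0108,-0.0223,-0.0009],[0.0440,-0.0431,-0.1503],1],
[[0.0140,-0.0205,-0.0005],[0.0440,-0.0431,-0.1503],1],
[[0.0168,-0.0182,-0.0003],[0.0440,-0.0431,-0.1503],1],
[[0.0194,-0.0155,-0.0003],[0.0440,-0.0431,-0.1503],1],
[[0.0214,-0.0124,-0.0006],[0.0440,-0.0431,-0.1503],1],
[[0.0230,-0.0091,-0.0011],[0.0440,-0.0431,-0.1503],1],
[[0.0241,-0.0056,-0.0018],[0.0440,-0.0431,-0.1503],1],
```

Emit:
{"api": "jog_arm", "payload": {
  "moves": [
    [[0,0,0],[0,0,0],1],
    [[0,0,-0.004],[0,0,0],1],
    [[0,0,-0.015],[0,0,0],1],
    [[0,0,-0.025],[0,0,0],1],
    [[0,0,-0.035],[0,0,0],1],
    [[0,0,-0.035],[0,0,0],1],
    [[0,0,-0.02],[0,0,0],1],
    [[0,0,-0.01],[0,0,0],1],
    [[0,0,0],[0,0,0],1],
    [[0,0,0],[0,0,0],1]
  ]
}}

```text
clock: 14.9
tool_pos: [0.543, -0.0386, 0.2053]
tool_rot: [0.892, 0.452, -0.002, -0.002]
ft_force: [0.2, 0.2, -2.9]
gripper_width: 0.0295
```

Emit:
{"api": "jog_arm", "payload": {
  "moves": [
    [[0,-0.025,-0.003],[0.044,-0.043,-0.15],1],
    [[0.004,-0.024,-0.002],[0.044,-0.043,-0.15],1],
    [[0.007,-0.024,-0.002],[0.044,-0.043,-0.15],1],
    [[0.011,-0.022,-0.001],[0.044,-0.043,-0.15],1],
    [[0.014,-0.02,0],[0.044,-0.043,-0.15],1],
    [[0.017,-0.018,0],[0.044,-0.043,-0.15],1],
    [[0.019,-0.016,0],[0.044,-0.043,-0.15],1],
    [[0.021,-0.012,0],[0.044,-0.043,-0.15],1],
    [[0.023,-0.009,-0.001],[0.044,-0.043,-0.15],1],
    [[0.024,-0.006,-0.002],[0.044,-0.043,-0.15],1]
  ]
}}

```text
clock: 16.15
tool_pos: [0.3387, 0.1064, 0.2338]
tool_rot: [0.288, 0.914, -0.267, -0.097]
ft_force: [-0.5, -0.3, -3.0]
gripper_width: 0.0299
```

```bash
cat >> poses.py <<'E'
def flipplan(n,g,ang,Wz=.22):   # rotate about world z through wrist point
    s=manip.sense(); p=np.array(s["tool_pos"]); r=R.from_quat(s["tool_rot"]); w=p-Wz*r.apply([0,0,1])
    q=R.from_euler("z",ang/n); r2=q*r; p2=w+q.apply(p-w)
    print("x%d [[%.4f,%.4f,%.4f],[%.4f,%.4f,%.4f],%g]"%(n,*r.inv().apply(p2-p),*(r.inv()*r2).as_rotvec(),g)); print("wrist",w,"d",r.apply([0,0,1]))
E
python3 - <<'E'
from poses import *
s=st(); flipplan(20,1,np.pi); plan(PA,GA,1,1)
E
```

```text
t 16.15 p [0.3387 0.1064 0.2338] F [-0.4917 -0.2737 -2.9517] T [ 0.7011 -0.4787  0.0068] w 0.029862882892905014
q [-0.6545  0.6321  0.094   1.9752  0.152   1.0873  0.2877]
x20 [[-0.0188,0.0004,-0.0008],[0.0037,-0.0856,-0.1316],1]
wrist [0.4117 0.2017 0.4182] d [-0.3321 -0.4328 -0.8381]
dist 0.010273927205965584 ang 2.765923317339725
[[-0.0076,0.0059,-0.0036],[-0.0185,0.0005,0.0446],1],
```

Run:
```python
from poses import *
plan(np.array([.325,.19,.36])+.22*dA,GA,4,1)
```

```text
dist 0.1044705431104076 ang 2.765923317339725
[[0.0156,-0.0034,0.0206],[-0.0046,0.0001,0.0111],1],
[[0.0156,-0.0036,0.0206],[-0.0046,0.0001,0.0111],1],
[[0.0156,-0.0039,0.0206],[-0.0046,0.0001,0.0111],1],
[[0.0155,-0.0042,0.0206],[-0.0046,0.0001,0.0111],1],
```

Emit:
{"api": "jog_arm", "payload": {
  "moves": [
    [[0.016,-0.003,0.02],[-0.005,0,0.011],1],
    [[0.016,-0.004,0.02],[-0.005,0,0.011],1],
    [[0.016,-0.004,0.02],[-0.005,0,0.011],1],
    [[0.014,-0.004,0.02],[-0.005,0,0.011],1],
    [[-0.004,0,0.004],[0,-0.02,-0.033],1],
    [[-0.018,0,0],[0,-0.083,-0.133],1],
    [[-0.018,0,0],[0,-0.083,-0.133],1],
    [[-0.018,0,0],[0,-0.083,-0.133],1],
    [[-0.018,0,0],[0,-0.083,-0.133],1],
    [[-0.018,0,0],[0,-0.083,-0.133],1]
  ]
}}

```text
clock: 17.4
tool_pos: [0.3497, 0.0768, 0.1653]
tool_rot: [-0.098, 0.958, -0.267, 0.032]
ft_force: [0.3, -0.1, -2.9]
gripper_width: 0.0296
```

Run:
```python
from poses import *
s=st(); flipplan(12,1,np.pi*12/20);
```

```text
t 17.4 p [0.3497 0.0768 0.1653] F [ 0.2886 -0.0636 -2.9351] T [0.805  0.1526 0.0204] w 0.029637627547881157
q [-0.8966  0.6913  0.1969  2.3566  0.7692  0.51    0.2968]
x12 [[-0.0178,0.0015,-0.0007],[-0.0015,-0.0815,-0.1343],1]
wrist [0.3245 0.1881 0.3534] d [ 0.1141 -0.5062 -0.8548]
```

Emit:
{"api": "jog_arm", "payload": {
  "moves": [
    [[-0.018,0,0],[0,-0.083,-0.133],1],
    [[-0.018,0,0],[0,-0.083,-0.133],1],
    [[-0.018,0,0],[0,-0.083,-0.133],1],
    [[-0.018,0,0],[0,-0.083,-0.133],1],
    [[-0.018,0,0],[0,-0.083,-0.133],1],
    [[-0.018,0,0],[0,-0.083,-0.133],1],
    [[-0.018,0,0],[0,-0.083,-0.133],1],
    [[-0.018,0,0],[0,-0.083,-0.133],1],
    [[-0.018,0,0],[0,-0.083,-0.133],1],
    [[-0.018,0,0],[0,-0.083,-0.133],1]
  ]
}}

```text
clock: 18.65
tool_pos: [0.4606, 0.2102, 0.1689]
tool_rot: [0.739, -0.609, 0.177, -0.227]
ft_force: [0.2, 0.2, -3.6]
gripper_width: 0.0296
```

Run:
```python
from poses import *
s=st(); flipplan(12,1,np.pi*12/20)
T=S+RS.apply([0,.057,.0395+.035]); print(T); plan(T,GF,6,1)
```

```text
t 18.65 p [0.4606 0.2102 0.1689] F [ 0.2215  0.2159 -3.5691] T [-0.1443  0.9915 -0.0413] w 0.029599742608764187
q [-0.6534  0.6781 -0.0403  2.5322  2.6851  0.6557 -0.0393]
x12 [[-0.0189,0.0017,-0.0008],[-0.0022,-0.0865,-0.1311],1]
wrist [0.3423 0.184  0.3526] d [ 0.5377  0.1193 -0.8347]
[0.368  0.2985 0.1612]
dist 0.12819698086792145 ang 41.187846274673454
[[-0.0174,0.0111,-0.0055],[-0.0048,-0.0628,-0.1019],1],
[[-0.0188,0.0093,-0.0043],[-0.0048,-0.0628,-0.1019],1],
[[-0.0198,0.0073,-0.0030],[-0.0048,-0.0628,-0.1019],1],
[[-0.0206,0.0053,-0.0017],[-0.0048,-0.0628,-0.1019],1],
[[-0.0211,0.0031,-0.0004],[-0.0048,-0.0628,-0.1019],1],
[[-0.0213,0.0010,0.0009],[-0.0048,-0.0628,-0.1019],1],
```

Run:
```python
from poses import *
D=[([.2369,.5784,.2388],[.1932,.9812,0,0],1.5653),([.4663,.1104,.2195],[.676,.737,.005,-.002],2.0295),([.568,-.0863,.1576],[.822,.57,.004,.002],1.8158),
([.5603,-.0513,.0483],[.806,.592,-.001,-.001],1.8865),([.4394,-.0107,.053],[.806,.592,.002,.002],2.2559),([.4336,-.0087,.0529],[.808,.589,-.017,-.026],2.2126),
([.4345,-.0088,.0532],[.814,.581,.002,-.003],2.2639),([.5218,-.0401,.2052],[.813,.583,-.005,-.013],1.9),([.5438,-.0369,.1224],[.892,.452,-.001,-.001],1.9223),([.5455,-.0396,.0535],[.892,.452,-.001,0],1.9397),
([.3387,.1064,.2338],[.288,.914,-.267,-.097],1.9752),([.3497,.0768,.1653],[-.098,.958,-.267,.032],2.3566),([.4606,.2102,.1689],[.739,-.609,.177,-.227],2.5322)]
P=np.array([d[0] for d in D]);d=np.array([R.from_quat(x[1]).apply([0,0,1]) for x in D]);q=np.array([x[2] for x in D])
f=lambda p:p[2]+p[3]*np.cos(q-p[4])-(((P-p[0]*d)-[0,0,p[1]])**2).sum(1)
for z0 in(.2,.35):
  r=least_squares(f,[.2,z0,.2,.2,0]);print(r.x,r.cost,r.fun)
p=r.x
for y in(.06,.057,.05,0,-.06):
  T=S+RS.apply([0,y,.0335]);w=T-p[0]*GF.apply([0,0,1]);c=(((w-[0,0,p[1]])**2).sum()-p[2])/p[3]
  print(y,w,np.hypot(*w[:2]),"q4",np.arccos(c)+p[4] if abs(c)<1 else c)
```

```text
[0.3284 0.3523 0.4045 0.373  0.0836] 9.03325290841412e-06 [ 0.0008  0.0019 -0.0002  0.0005  0.001   0.001   0.0012 -0.0013 -0.002
 -0.0011  0.0002 -0.0017 -0.0004]
[0.3284 0.3523 0.4045 0.373  0.0836] 9.033252908414185e-06 [ 0.0008  0.0019 -0.0002  0.0005  0.001   0.001   0.0012 -0.0013 -0.002
 -0.0011  0.0002 -0.0017 -0.0004]
0.06 [0.2727 0.1796 0.4049] 0.32650767287286797 q4 2.5673511458152416
0.057 [0.275  0.1778 0.4049] 0.3274986729691538 q4 2.5645143185964514
0.05 [0.2806 0.1735 0.4049] 0.32990553438399983 q4 2.557631731702092
0 [0.3202 0.143  0.4049] 0.350698827313232 q4 2.4985235607960092
-0.06 [0.3678 0.1064 0.4049] 0.38284732533073357 q4 2.407854973963945
```

Run:
```python
from poses import *
T=S+RS.apply([.012,.055,.0395+.03]); print(T); plan(T,GF,7,1)
```

```text
[0.3774 0.3074 0.1633]
dist 0.128106372757079 ang 41.187846274673454
[[-0.0159,0.0080,-0.0041],[-0.0041,-0.0538,-0.0874],1],
[[-0.0168,0.0066,-0.0032],[-0.0041,-0.0538,-0.0874],1],
[[-0.0174,0.0051,-0.0022],[-0.0041,-0.0538,-0.0874],1],
[[-0.0179,0.0036,-0.0012],[-0.0041,-0.0538,-0.0874],1],
[[-0.0182,0.0020,-0.0003],[-0.0041,-0.0538,-0.0874],1],
[[-0.0183,0.0004,0.0007],[-0.0041,-0.0538,-0.0874],1],
[[-0.0182,-0.0012,0.0017],[-0.0041,-0.0538,-0.0874],1],
```

Emit:
{"api": "jog_arm", "payload": {
  "moves": [
    [[-0.016,0.008,-0.004],[-0.004,-0.054,-0.087],1],
    [[-0.017,0.007,-0.003],[-0.004,-0.054,-0.087],1],
    [[-0.017,0.005,-0.002],[-0.004,-0.054,-0.087],1],
    [[-0.018,0.004,-0.001],[-0.004,-0.054,-0.087],1],
    [[-0.018,0.002,0],[-0.004,-0.054,-0.087],1],
    [[-0.018,0,0],[-0.004,-0.054,-0.087],1],
    [[-0.018,-0.001,0.001],[-0.004,-0.054,-0.087],1],
    [[0,0,0],[0,0,0],1],
    [[0,0,0],[0,0,0],1],
    [[0,0,0],[0,0,0],1]
  ]
}}

```text
clock: 19.9
tool_pos: [0.3864, 0.3081, 0.1631]
tool_rot: [0.911, -0.303, 0.092, -0.264]
ft_force: [0.2, -0.2, -1.4]
gripper_width: 0.0297
```

```bash
cat >> poses.py <<'E'
def sink(h0=.0395):
    s=st(); print("TCP in sink",RS.inv().apply(s["tool_pos"]-S),"gap",RS.inv().apply(s["tool_pos"]-S)[2]-h0,"Fsink",RS.inv().apply(s["ft_force"]))
E
python3 - <<'E'
from poses import *
sink()
T=S+RS.apply([.012,.057,.0395+.02]); plan(T,GF,3,1)
im,C2=shot("side","s5"); im2,_=shot("wrist","w5")
a=cv2.cvtColor(np.vstack([cv2.resize(im[130:290,160:360],(640,512)),im2[:0]]),cv2.COLOR_RGB2BGR);cv2.imwrite("pics/s5c.png",a)
E
```

```text
t 19.9 p [0.3864 0.3081 0.1631] F [ 0.1707 -0.1636 -1.3973] T [-0.5937  0.6432 -0.0032] w 0.029707064174117084
q [-0.3139  0.732  -0.6225  2.533   2.6806  0.6632  0.6992]
TCP in sink [0.0171 0.0482 0.0661] gap 0.026632857638450393 Fsink [-0.7621 -0.2351 -1.1714]
dist 0.012113604000675338 ang 0.957765562798877
[[-0.0029,0.0017,0.0022],[-0.0029,0.0001,0.0048],1],
[[-0.0029,0.0017,0.0022],[-0.0029,0.0001,0.0048],1],
[[-0.0029,0.0017,0.0022],[-0.0029,0.0001,0.0048],1],
```

View pics/s5c.png

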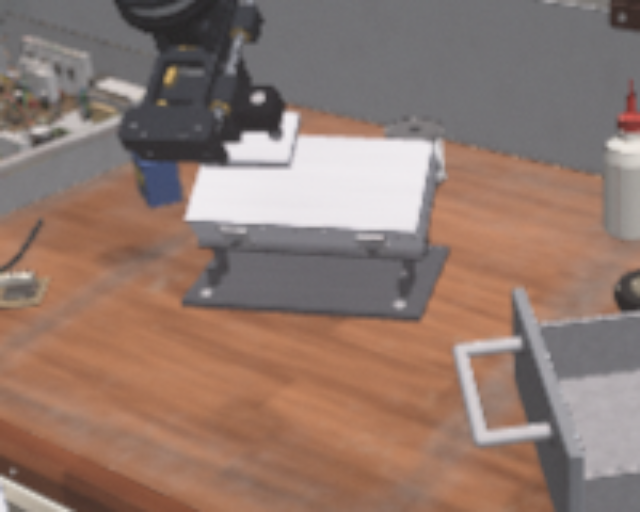

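Emit:
{"api": "jog_arm", "payload": {
  "moves": [
    [[-0.003,0.001,0.004],[-0.003,0,0.005],1],
    [[-0.003,0.001,0.005],[-0.003,0,0.005],1],
    [[-0.003,0.001,0.005],[-0.003,0,0.005],1],
    [[0,0,0.002],[0,0,0],1],
    [[0,0,0],[0,0,0],1],
    [[0,0,0],[0,0,0],1],
    [[0,0,0],[0,0,0],1],
    [[0,0,0],[0,0,0],1],
    [[0,0,0],[0,0,0],1],
    [[0,0,0],[0,0,0],1]
  ]
}}

```text
clock: 21.25
tool_pos: [0.3825, 0.3191, 0.1469]
tool_rot: [0.91, -0.31, 0.088, -0.261]
ft_force: [0.1, -0.2, -2.2]
gripper_width: 0.0295
```

Run:
```python
from poses import *
sink()
T=S+RS.apply([.013,.057,.0395+.0]); plan(T,GF,4,1)
```

```text
t 21.25 p [0.3825 0.3191 0.1469] F [ 0.0989 -0.1757 -2.2193] T [-0.6121  0.636   0.0194] w 0.029520740463788952
q [-0.3538  0.7768 -0.6205  2.529   2.6576  0.7072  0.6823]
TCP in sink [0.0138 0.058  0.049 ] gap 0.009544106366414805 Fsink [-1.2429 -0.1855 -1.8402]
dist 0.00963108709087957 ang 0.1086643392706319
[[0.0003,0.0002,0.0024],[0.0003,0.0001,-0.0004],1],
[[0.0003,0.0002,0.0024],[0.0003,0.0001,-0.0004],1],
[[0.0003,0.0002,0.0024],[0.0003,0.0001,-0.0004],1],
[[0.0003,0.0002,0.0024],[0.0003,0.0001,-0.0004],1],
```

Emit:
{"api": "jog_arm", "payload": {
  "moves": [
    [[0.0005,0,0.002],[0,0,0],1],
    [[0.0005,0,0.0025],[0,0,0],1],
    [[0,0,0.0025],[0,0,0],1],
    [[0,0,0.002],[0,0,0],1],
    [[0,0,0.002],[0,0,0],1],
    [[0,0,0.002],[0,0,0],1],
    [[0,0,0.001],[0,0,0],1],
    [[0,0,0],[0,0,0],1],
    [[0,0,0],[0,0,0],1],
    [[0,0,0],[0,0,0],1]
  ]
}}

```text
clock: 22.5
tool_pos: [0.3879, 0.3242, 0.135]
tool_rot: [0.91, -0.31, 0.089, -0.261]
ft_force: [-1.9, -2.2, 1.7]
gripper_width: 0.0298
```

Run:
```python
from poses import *
sink()
T=S+RS.apply([.013,.057,.0395-.007]); plan(T,GF,1,1)
```

```text
t 22.5 p [0.3879 0.3242 0.135 ] F [-1.9357 -2.1904  1.6896] T [-0.4542  0.4739 -0.064 ] w 0.029755365306073516
q [-0.3595  0.8115 -0.6141  2.5155  2.666   0.7291  0.6876]
TCP in sink [0.0137 0.0568 0.035 ] gap -0.004486550768933215 Fsink [-1.578   0.1979  2.9783]
dist 0.0026134854994601287 ang 0.04183380235316035
[[-0.0002,0.0007,0.0025],[0.0002,-0.0002,-0.0007],1],
```

Emit:
{"api": "jog_arm", "payload": {
  "moves": [
    [[0,0,0.002],[0,0,0],1],
    [[0,0,0.0015],[0,0,0],1],
    [[0,0,0.0005],[0,0,0],1],
    [[0,0,0.0003],[0,0,0],1],
    [[0.002,0,0.0003],[0,0,0],1],
    [[0.004,0,0.0003],[0,0,0],1],
    [[0.004,0,0.0003],[0,0,0],1],
    [[0.004,0,0.0003],[0,0,0],1],
    [[0.004,0,0.0003],[0,0,0],1],
    [[0.003,0,0.0003],[0,0,0],1]
  ]
}}

```text
clock: 23.75
tool_pos: [0.3952, 0.3191, 0.1296]
tool_rot: [0.914, -0.299, 0.078, -0.262]
ft_force: [-6.0, -2.0, 4.2]
gripper_width: 0.0292
```

Run:
```python
from poses import *
sink()
T=S+RS.apply([.013,-.057,.0395-.008]); plan(T,GF,16,1)
```

```text
t 23.75 p [0.3952 0.3191 0.1296] F [-5.9802 -2.031   4.2141] T [-0.0584  0.8661  0.4685] w 0.029208814407347204
q [-0.3085  0.8228 -0.6131  2.4932  2.7169  0.6796  0.7193]
TCP in sink [0.0112 0.048  0.0303] gap -0.009224208523568884 Fsink [-2.2251  3.5001  6.3596]
dist 0.10502991585686872 ang 1.851612530919493
[[0.0066,-0.0000,-0.0003],[0.0004,0.0017,0.0010],1],
[[0.0066,-0.0000,-0.0002],[0.0004,0.0017,0.0010],1],
[[0.0066,-0.0000,-0.0002],[0.0004,0.0017,0.0010],1],
[[0.0066,-0.0000,-0.0002],[0.0004,0.0017,0.0010],1],
[[0.0066,-0.0000,-0.0002],[0.0004,0.0017,0.0010],1],
[[0.0066,-0.0000,-0.0002],[0.0004,0.0017,0.0010],1],
[[0.0066,-0.0000,-0.0002],[0.0004,0.0017,0.0010],1],
[[0.0066,-0.0000,-0.0002],[0.0004,0.0017,0.0010],1],
[[0.0066,-0.0001,-0.0002],[0.0004,0.0017,0.0010],1],
[[0.0066,-0.0001,-0.0002],[0.0004,0.0017,0.0010],1],
[[0.0066,-0.0001,-0.0001],[0.0004,0.0017,0.0010],1],
[[0.0066,-0.0001,-0.0001],[0.0004,0.0017,0.0010],1],
[[0.0066,-0.0001,-0.0001],[0.0004,0.0017,0.0010],1],
[[0.0066,-0.0001,-0.0001],[0.0004,0.0017,0.0010],1],
[[0.0066,-0.0001,-0.0001],[0.0004,0.0017,0.0010],1],
[[0.0066,-0.0001,-0.0001],[0.0004,0.0017,0.0010],1],
```

Emit:
{"api": "jog_arm", "payload": {
  "moves": [
    [[0.007,-0.0003,0.0001],[0.001,0.009,0.005],1],
    [[0.009,-0.0003,0.0001],[0.001,0.009,0.005],1],
    [[0.009,-0.0003,0.0001],[0.001,0.008,0.005],1],
    [[0.009,-0.0003,0.0001],[0.001,0.008,0.005],1],
    [[0.009,-0.0003,0.0001],[0.001,0.007,0.004],1],
    [[0.009,-0.0003,0.0001],[0,0.006,0.004],1],
    [[0.008,-0.0003,0.0001],[0,0.005,0.003],1],
    [[0.006,-0.0003,0.0001],[0,0.005,0.003],1],
    [[0.004,-0.0003,0.0001],[0,0.004,0.002],1],
    [[0.003,0,0.0001],[0,0.003,0.001],1]
  ]
}}

```text
clock: 25.0
tool_pos: [0.4317, 0.2828, 0.127]
tool_rot: [0.915, -0.306, 0.08, -0.252]
ft_force: [-5.7, 0.2, 3.6]
gripper_width: 0.0296
```

Run:
```python
from poses import *
sink()
T=S+RS.apply([.013,-.057,.0395-.008]); plan(T,GF,1,1)
```

```text
t 25.0 p [0.4317 0.2828 0.127 ] F [-5.6738  0.1976  3.5654] T [0.0131 0.8545 0.4814] w 0.029641984519203583
q [-0.1965  0.8121 -0.5767  2.4399  2.778   0.5681  0.7745]
TCP in sink [ 0.0043 -0.0031  0.0315] gap -0.008008403956531844 Fsink [-0.9127  4.6167  4.7746]
dist 0.054595517519266286 ang 1.5728192716196767
[[0.0539,-0.0083,-0.0009],[0.0231,0.0133,0.0065],1],
```

Emit:
{"api": "jog_arm", "payload": {
  "moves": [
    [[0.007,-0.001,0.0002],[0.005,0.007,0.004],1],
    [[0.009,-0.0012,0.0001],[0.005,0.007,0.004],1],
    [[0.009,-0.0012,0.0001],[0.005,0.007,0.004],1],
    [[0.009,-0.0012,0.0001],[0.005,0.007,0.004],1],
    [[0.009,-0.0012,0.0001],[0.005,0.007,0.004],1],
    [[0.009,-0.0012,0.0001],[0.004,0.006,0.004],1],
    [[0.008,-0.0012,0.0001],[0.004,0.005,0.003],1],
    [[0.007,-0.001,0.0001],[0.003,0.005,0.003],1],
    [[0.005,-0.0008,0.0001],[0.003,0.004,0.002],1],
    [[0.003,-0.0003,0.0001],[0.003,0.003,0.001],1]
  ]
}}

```text
clock: 26.25
tool_pos: [0.4733, 0.2482, 0.1265]
tool_rot: [0.91, -0.312, 0.086, -0.258]
ft_force: [-5.2, -0.8, 3.7]
gripper_width: 0.0297
```

Run:
```python
from poses import *
sink()
T=S+RS.apply([.005,-.057,.0395-.0075]); plan(T,GF,1,1)
```

```text
t 26.25 p [0.4733 0.2482 0.1265] F [-5.2085 -0.8213  3.7141] T [-0.0075  0.9157  0.4337] w 0.029690348222069562
q [-0.0671  0.8193 -0.568   2.3784  2.8625  0.4847  0.8159]
TCP in sink [ 0.0023 -0.0572  0.0322] gap -0.007346710936293001 Fsink [-1.278   3.6264  5.1781]
dist 0.0027049790742154477 ang 0.5217613792082723
[[-0.0002,-0.0027,0.0001],[0.0069,0.0031,-0.0050],1],
```

Emit:
{"api": "jog_arm", "payload": {
  "moves": [
    [[0,0,-0.012],[0.003,0.001,0],1],
    [[0,0,-0.018],[0.003,0.001,0],1],
    [[0,0,-0.018],[0,0,0],1],
    [[0.008,0,-0.008],[0,0.04,0.065],1],
    [[0.018,0,0],[0,0.083,0.133],1],
    [[0.018,0,0],[0,0.083,0.133],1],
    [[0.018,0,0],[0,0.083,0.133],1],
    [[0.018,0,0],[0,0.083,0.133],1],
    [[0.018,0,0],[0,0.083,0.133],1],
    [[0.018,0,0],[0,0.083,0.133],1]
  ]
}}

```text
clock: 27.5
tool_pos: [0.5082, 0.1157, 0.1772]
tool_rot: [-0.626, 0.73, -0.208, 0.18]
ft_force: [0.3, -0.3, -3.2]
gripper_width: 0.0295
```

Run:
```python
from poses import *
sink(); flipplan(12,1,-np.pi*12/20)
```

```text
t 27.5 p [0.5082 0.1157 0.1772] F [ 0.3086 -0.2534 -3.1713] T [ 0.1581  0.8865 -0.0346] w 0.029544025446666535
q [-0.2868  0.6538 -0.3721  2.4133  2.0951  0.6642  0.3863]
TCP in sink [-0.0418 -0.1657  0.1195] gap 0.07999910230527207 Fsink [-1.6912 -0.3991 -2.6828]
x12 [[0.0182,0.0011,-0.0008],[0.0005,0.0830,0.1333],1]
wrist [0.3932 0.1328 0.3639] d [ 0.5228 -0.0781 -0.8489]
```

Emit:
{"api": "jog_arm", "payload": {
  "moves": [
    [[0.018,0.001,-0.003],[0,0.083,0.133],1],
    [[0.018,0.001,-0.003],[0,0.083,0.133],1],
    [[0.018,0.001,-0.003],[0,0.083,0.133],1],
    [[0.018,0.001,-0.003],[0,0.083,0.133],1],
    [[0.018,0.001,-0.003],[0,0.083,0.133],1],
    [[0.018,0.001,-0.003],[0,0.083,0.133],1],
    [[0.018,0.001,-0.003],[0,0.083,0.133],1],
    [[0.018,0.001,-0.003],[0,0.083,0.133],1],
    [[0.018,0.001,-0.003],[0,0.083,0.133],1],
    [[0.018,0.001,-0.003],[0,0.083,0.133],1]
  ]
}}

```text
clock: 28.75
tool_pos: [0.3686, 0.0317, 0.1989]
tool_rot: [0.101, 0.959, -0.265, -0.025]
ft_force: [0.8, -0.5, -2.6]
gripper_width: 0.0296
```

Run:
```python
from poses import *
st(); r=R.from_quat(manip.sense()["tool_rot"]);print(r.apply([0,0,1]))
RT=Rh(np.radians(-36),0); plan(np.array([.5455,-.0396,.20]),grot(RT,1),9,1)
```

```text
t 28.75 p [0.3686 0.0317 0.1989] F [ 0.8236 -0.4624 -2.5602] T [ 0.7425 -0.2378 -0.0019] w 0.029554373195227048
q [-0.4254  0.6269 -0.204   2.1707  0.6359  0.8851  0.2032]
[-0.1019 -0.5023 -0.8587]
dist 0.19075166883568864 ang 116.58548973736639
[[-0.0209,-0.0032,0.0019],[-0.0379,0.0596,0.2148],1],
[[-0.0211,0.0013,0.0006],[-0.0379,0.0596,0.2148],1],
[[-0.0204,0.0058,-0.0005],[-0.0379,0.0596,0.2148],1],
[[-0.0186,0.0101,-0.0014],[-0.0379,0.0596,0.2148],1],
[[-0.0159,0.0138,-0.0020],[-0.0379,0.0596,0.2148],1],
[[-0.0125,0.0170,-0.0022],[-0.0379,0.0596,0.2148],1],
[[-0.0084,0.0193,-0.0022],[-0.0379,0.0596,0.2148],1],
[[-0.0040,0.0207,-0.0018],[-0.0379,0.0596,0.2148],1],
[[0.0006,0.0212,-0.0011],[-0.0379,0.0596,0.2148],1],
```

Run:
```python
from poses import *
T=CB+RC.apply([-.168,.012,0])+[0,0,.19]; print(T); plan(T,grot(RC,1),10,1)
```

```text
[ 0.5494 -0.0467  0.19  ]
dist 0.19730568311929653 ang 99.39799459541814
[[-0.0193,-0.0029,0.0029],[-0.0401,0.0453,0.1626],1],
[[-0.0196,0.0002,0.0019],[-0.0401,0.0453,0.1626],1],
[[-0.0194,0.0033,0.0011],[-0.0401,0.0453,0.1626],1],
[[-0.0187,0.0064,0.0004],[-0.0401,0.0453,0.1626],1],
[[-0.0174,0.0093,-0.0001],[-0.0401,0.0453,0.1626],1],
[[-0.0156,0.0120,-0.0004],[-0.0401,0.0453,0.1626],1],
[[-0.0134,0.0144,-0.0005],[-0.0401,0.0453,0.1626],1],
[[-0.0109,0.0164,-0.0004],[-0.0401,0.0453,0.1626],1],
[[-0.0081,0.0180,-0.0002],[-0.0401,0.0453,0.1626],1],
[[-0.0051,0.0191,0.0003],[-0.0401,0.0453,0.1626],1],
```

Emit:
{"api": "jog_arm", "payload": {
  "moves": [
    [[-0.019,-0.003,0.001],[-0.04,0.045,0.163],1],
    [[-0.02,0,0.001],[-0.04,0.045,0.163],1],
    [[-0.019,0.003,0.001],[-0.04,0.045,0.163],1],
    [[-0.019,0.006,0],[-0.04,0.045,0.163],1],
    [[-0.017,0.009,0],[-0.04,0.045,0.163],1],
    [[-0.016,0.012,0],[-0.04,0.045,0.163],1],
    [[-0.013,0.014,0],[-0.04,0.045,0.163],1],
    [[-0.011,0.016,0],[-0.04,0.045,0.163],1],
    [[-0.008,0.018,0],[-0.04,0.045,0.163],1],
    [[-0.005,0.019,0],[-0.04,0.045,0.163],1]
  ]
}}

```text
clock: 30.0
tool_pos: [0.5548, -0.0519, 0.1964]
tool_rot: [0.825, 0.564, 0.016, 0.002]
ft_force: [0.1, 1.5, -2.3]
gripper_width: 0.0297
```

Run:
```python
from poses import *
st()
T=CB+RC.apply([-.168,.012,0])+[0,0,.14]; plan(T,grot(RC,1),5,1)
```

```text
t 30.0 p [ 0.5548 -0.0519  0.1964] F [ 0.1449  1.4516 -2.2758] T [-0.0971  0.1459 -0.0351] w 0.029684442629323047
q [ 0.0177  0.6448  0.003   1.849  -0.0293  0.6204 -0.3278]
dist 0.05689002769003631 ang 3.9273134845967035
[[0.0003,-0.0016,0.0113],[0.0043,-0.0046,-0.0122],1],
[[0.0004,-0.0016,0.0113],[0.0043,-0.0046,-0.0122],1],
[[0.0005,-0.0015,0.0113],[0.0043,-0.0046,-0.0122],1],
[[0.0005,-0.0015,0.0113],[0.0043,-0.0046,-0.0122],1],
[[0.0006,-0.0014,0.0113],[0.0043,-0.0046,-0.0122],1],
```

Emit:
{"api": "jog_arm", "payload": {
  "moves": [
    [[0,-0.002,0.008],[0.003,-0.003,-0.012],1],
    [[0,-0.002,0.011],[0.004,-0.004,-0.014],1],
    [[0,-0.002,0.011],[0.004,-0.005,-0.014],1],
    [[0,-0.002,0.011],[0.004,-0.005,-0.014],1],
    [[0,-0.001,0.008],[0.004,-0.005,-0.014],1],
    [[0,0,0],[0,0,0],1],
    [[0,0,0],[0,0,0],1],
    [[0,0,0],[0,0,0],1],
    [[0,0,0],[0,0,0],1],
    [[0,0,0],[0,0,0],1]
  ]
}}

```text
clock: 31.25
tool_pos: [0.545, -0.0468, 0.1438]
tool_rot: [0.802, 0.598, -0.001, -0.001]
ft_force: [0.7, 0.2, -2.6]
gripper_width: 0.0294
```

Run:
```python
from poses import *
st(); im,_=shot("wrist","w6")
T=CB+RC.apply([-.168,.012,0])+[0,0,.06]; plan(T,grot(RC,1),1,1)
```

```text
t 31.25 p [ 0.545  -0.0468  0.1438] F [ 0.7237  0.1827 -2.5905] T [-0.0598  0.1207 -0.0282] w 0.029403579343212208
q [ 0.0035  0.7251 -0.0045  1.8931  0.0075  0.5265 -0.2961]
dist 0.08392755160241393 ang 1.2022389758853478
[[0.0014,0.0044,0.0838],[-0.0025,0.0016,0.0208],1],
```

View pics/w6.png

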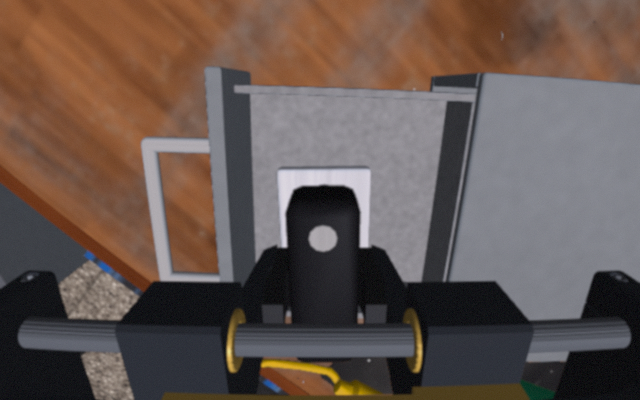

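Emit:
{"api": "jog_arm", "payload": {
  "moves": [
    [[0.001,0.002,0.01],[0,0,0.01],1],
    [[0,0.001,0.015],[0,0,0.01],1],
    [[0,0.001,0.016],[0,0,0],1],
    [[0,0,0.016],[0,0,0],1],
    [[0,0,0.012],[0,0,0],1],
    [[0,0,0.006],[0,0,0],1],
    [[0,0,0.003],[0,0,0],1],
    [[0,0,0.001],[0,0,0],1],
    [[0,0,0],[0,0,0],1],
    [[0,0,0],[0,0,0],1]
  ]
}}

```text
clock: 32.55
tool_pos: [0.5494, -0.0471, 0.0588]
tool_rot: [0.808, 0.589, -0.001, -0.001]
ft_force: [-0.5, -0.6, -2.2]
gripper_width: 0.0299
```

Run:
```python
from poses import *
s=st(); 
T=np.array([*s["tool_pos"][:2],.0535]); plan(T,grot(RC,1),1,1)
```

```text
t 32.55 p [ 0.5494 -0.0471  0.0588] F [-0.4774 -0.5635 -2.1665] T [-0.1157  0.0849 -0.0208] w 0.029912104429993702
q [ 0.0018  0.8735 -0.0007  1.9173  0.0037  0.3536 -0.3134]
dist 0.005290398256296437 ang 0.1760938507911642
[[0.0000,0.0000,0.0053],[-0.0025,0.0016,-0.0007],1],
```

Emit:
{"api": "jog_arm", "payload": {
  "moves": [
    [[0,0,0.0025],[-0.001,0.001,0],1],
    [[0,0,0.002],[-0.001,0,0],1],
    [[0,0,0.001],[0,0,0],1],
    [[0,0,0.0003],[0,0,0],1],
    [[0,0,0],[0,0,0],1],
    [[0,0,0],[0,0,0],-0.1],
    [[0,0,0],[0,0,0],-0.1],
    [[0,0,0],[0,0,0],-0.1],
    [[0,0,0],[0,0,0],-0.1],
    [[0,0,0],[0,0,0],-0.1]
  ]
}}

```text
clock: 33.8
tool_pos: [0.5507, -0.0472, 0.054]
tool_rot: [0.808, 0.589, 0.001, 0.001]
ft_force: [-0.8, 0.4, 0.5]
gripper_width: 0.0485
```

Emit:
{"api": "jog_arm", "payload": {
  "moves": [
    [[0,0,-0.003],[0,0,0],-0.1],
    [[0,0,-0.01],[0,0,0],-0.1],
    [[0,0,-0.02],[0,0,0],-0.1],
    [[0,0,-0.03],[0,0,0],-0.1],
    [[0,0,-0.03],[0,0,0],-0.1],
    [[0,0,-0.03],[0,0,0],-0.1],
    [[0,0,-0.02],[0,0,0],-0.1],
    [[0,0,-0.01],[0,0,0],-0.1],
    [[0,0,0],[0,0,0],-0.1],
    [[0,0,0],[0,0,0],-0.1]
  ]
}}

```text
clock: 35.05
tool_pos: [0.5495, -0.0472, 0.2154]
tool_rot: [0.808, 0.589, 0.001, 0.001]
ft_force: [0.6, -0.3, -0.4]
gripper_width: 0.0484
```

Run:
```python
from poses import *
st(); im,Cw=shot("wrist","w7"); it,_=shot("top","t7")
for n,z in(("lapping_tool",.014),("drawer_floor",.014),("drawer_handle",.073)):
  for d in manip.landmark_of(n,"wrist")[:1]: print(n,d,RC.inv().apply(atz("wrist",d["position"],z,Cw)-CB))
for q in("solder_reel","cleaner_bottle","tape_black"):
  print(q,manip.landmark_of(q,"top")[:1])
a=np.vstack([im,np.zeros((0,640,3),np.uint8)]);
o=np.zeros((600,640,3),np.uint8);o[:340]=im[:340];o[340:]=it[90:350]
cv2.imwrite("pics/f.png",cv2.cvtColor(o,cv2.COLOR_RGB2BGR))
```

```text
t 35.05 p [ 0.5495 -0.0472  0.2154] F [ 0.6442 -0.2745 -0.3682] T [-0.0774  0.1231 -0.0234] w 0.04835486815229346
q [-0.001   0.619   0.0046  1.8255 -0.0032  0.6931 -0.3064]
lapping_tool {'position': [323.9, 166.4], 'conf': 0.63} [-0.1675  0.0128  0.014 ]
drawer_handle {'position': [188.1, 184.7], 'conf': 0.81} [-0.2891  0.0105  0.073 ]
solder_reel [{'position': [219.8, 207.1], 'conf': 0.82}]
cleaner_bottle [{'position': [299.4, 158.1], 'conf': 0.64}]
tape_black [{'position': [349.7, 183.6], 'conf': 0.85}]
```

View pics/f.png

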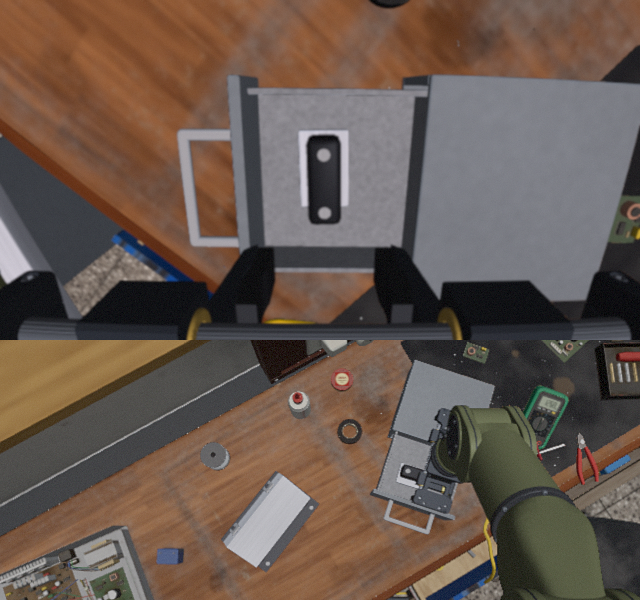

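The picture shows the tool standing on its sole in the open drawer, at about (324,180) in the wrist view. The reel, bottle and tape are where they were, and the gripper is clear.

```bash
python3 -c "
from bench import manip
print(manip.sign_off())"
```

```text
the job is handed in; nothing more can be done
None
```

The job is done and handed in at about 35 s of the 64 s allowed; `sign_off` reported no verdict.

- **Drawer:** I pulled it to its stop, where the pull force rose to about 23 N. At the end the handle still measured at the fully open position. During the pull the wrist force reached about 40 N, mostly vertical, because joint 6 was at its range limit. That is well below the 120 N wrist limit, and it pressed on the handle through the fingers.
- **Lapping:** I set the tool on the heat sink's left end, with the sole centre about 57 mm left of the face's middle. I swept it without lifting to about 57 mm right of the middle.
    - **Spring press:** estimated from force and height, it was about 3 mm at first contact and about 6–9 mm at the points I checked, below the 14 mm solid limit.
    - **Flatness:** the hand's tilt read 1.9° just after the start, 1.6° mid-sweep and 0.5° at the end, because friction tipped it slightly. The path also drifted about 11 mm down the slope, with the sole staying on the face.
    - **What was not measured:** I read these only between moves, about three times in the sweep, not continuously. The tool also lay turned end for end (half a turn), which I took as equivalent.
- **Return:** the last wrist picture shows the tool upright on its sole in the open drawer, with the gripper open and clear. The top view shows the reel, bottle and tape within about 3 pixels of their first positions, which is network noise.

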